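# Clamp a cage's drinking bottle in place

### The job

Two steel cages stand on the bench, each with a sliding tube and an open cam lever on its lid. On the cage whose tube carries the drinking bottle, push the tube fully home, away from you, while its lever is still open, then flip that lever over centre until it is fully shut. Leave the other cage's lever open.

Things in the scene. Friction and masses are not known exactly. Their poses are not given: they have to be found in the camera images.
- bottle_cage: Steel cage 300x180x134 mm with the drinking bottle; fixed. Origin: centre of underside, x away from robot, z up. Lid top z 134. Clamp block 36x46, top z 193, at (-60,0). Cam lever's pin along x at (-60,0,183). Tube axis along x at y 0, z 160. Port under the bottle at x 85. The other cage is alike, but its tube carries a wire hay rack.
- bottle_tube (a joint): Slide of the 16 mm tube through the clamp, m: 0 drawn out, grows along cage +x to 0.080, fully home at its stop. Its upright pusher plate, 60 wide (y), 6 thick, cage z 142 to 196 mm, has its near (-x) face at cage x = -195 mm + slide; push there, about 4 N. Bottle at its far end. Stays where left; gripped by the shut clamp.
- bottle_lever (a joint): Cam lever of the bottle's clamp, rad. 75 mm from pin to tip, 22 wide (along x), 12 thick at its black tip. 0 open: leans 25 deg from upright to cage +y; grows over the top towards -y (upright 0.44) to 1.833 shut, 10 deg above level, over the lid. Falls back before upright, beyond it falls on to about 1.15, where the cam meets the tube; press the tip down, about 5 N, past centre (1.6) to the stop.
- rack_lever (a joint): The other cage's cam lever (the tube there carries the hay rack), same make and same angles: 0 open, 1.833 shut. It starts open and stays open; not to be flipped.

How it is judged:
By the outcome, as a careful person would: the job done as asked, in the order asked, and still so for the second after the job is handed in, with the robot touching nothing.
It also fails if it takes over 45 s, if anything falls off the work surface, if the arm or the gripper's body presses on something with over 40 N, if the wrist force passes 120 N, or if a joint passes its speed limit or range.

### The arm

A 6-joint arm with a two-finger parallel gripper is mounted at the origin on the work surface. World frame = base frame: x ahead of the robot, y to its left, z up, the work surface at z = 0. Lengths are in m, angles in rad, forces in N, time in s.
With the tool pointing down it reaches from about 0.4 to 0.825 m from the base axis. Payload 7 kg.
Tool frame: the origin (TCP) lies on the centre line of the jaws, within the pads' length; the fingertips stand 22 mm ahead of it and the grasp point (between the pads) lies 3 mm ahead of it; z points along the fingers, y is the direction in which the jaws open and shut (so a half turn about z gives the same grasp; the last joint's range is limited). The gripper opens to 88 mm and grips with 3 to 60 N. Pads are 19 mm wide; open, the fingers measure 130 mm over their backs; the gripper's body (78 mm by 193 mm) begins 47 mm behind the grasp point.
Start: joints at [1.449, 0.359, 0.012, 0, -1.224, -0.288], TCP at [0.269, 0.619, 0.249] pointing down, gripper open.
Joint ranges: [-3.07, 3.07], [-1.43, 2.12], [-1.02, 1.25], [-3.03, 1.67], [-3.05, -0], [-3.03, 3.03]. Speed limits (rad/s): [2.39, 2.39, 3.01, 3.14, 3.14, 3.14].

### API

Orientations are given as [roll, pitch, yaw] about the fixed x, y, z axes, in that order (R = Rz(yaw) Ry(pitch) Rx(roll)).
In Python, from station import arm gives the robot as it stands. The module is installed in compiled form; this text tells all that it offers.
- The arm moves only by the tool arm_command, never from a script. Its argument "motion" is a list of rows, each a list of 3 entries, a list of its own where there are three numbers: the shift along the tool's x, y, z in mm, then the turn, a rotation vector about the tool's x, y, z in degrees, then the opening, from 0 (shut) to 1 (fully open). In form: [[[tx, ty, tz], [wx, wy, wz], grip], ...]. A call has 1 to 20 rows; each row shifts and turns the commanded pose from where the row before left it, along the tool's axes as they then stand; what a row does not reach is not made up. A row lasts 1/12 s, in which the tool goes at most 41.7 mm and 7.16 degrees, less where a joint would pass 70% of its speed; a pose out of reach is approached as far as the arm can. A call is refused whole if a number of a shift passes 41.7 or a number of a turn 7.16, either way. A call with a gripper value outside its range is refused whole. The fingers move at their own pace and stop on an object; "newtons" is the grip in N (left out, the last holds). Time passes only in rows, so rows that do not move let the fingers close. It gives the time, the measured TCP pose, the force and the opening at its end, in the units of the state.
- arm.get_state(): the state, without advancing time (a new reading comes with each control period).
- arm.grab_frame(name): name is "scene" or "top" or "wrist"; returns the picture (480x640x3 uint8, red, green, blue); there is no depth.
- arm.camera_info(name): a dict with "fov_y" (degrees; the focal length in pixels is half the picture's height over the tangent of half this angle, whatever the lens; pixels are square), "cx", "cy" (the principal point, pixels), "view" (4x4, takes a point from world to camera coordinates); the wrist camera has in their place "tool_from_camera" (4x4, takes a point from camera to tool coordinates, whose origin is the TCP and whose axes are the flange's). Camera axes: x right, y down, z forward; pixel columns grow to the right and rows downward; lengths in m; the calibration is good to about 2 mm. The wrist camera is an equidistant fisheye: a pixel r from the principal point sees the ray r / f radians off the axis. A picture is of the moment at which its call begins: read the wrist's pose just before it. camera_info takes no time and is no camera call.
- arm.job_done(): hands the job in, once; it reports no verdict.
The state is a dict: "t": time; "q": joint angles; "qd": joint speeds; "joint_efforts": joint torques, N m; "eef_pos": TCP position; "ee_rot": TCP orientation; "force": force on the tool from outside, world axes, zero at the start; "moment": the same for the moment, N m; "width": finger opening in m.
Only numpy, scipy, OpenCV 4.12 (cv2) and the standard library are available. Lean on these libraries where they do the work, as an engineer would, in place of code of your own. Each camera call takes 0.05 s, during which the arm holds its last target. There are 200 camera calls.

## Working session

There is one attempt and no reset: what is moved stays moved. The work goes in short steps, Python scripts to look and compute and a tool call to move; the robot and the scene stay as the last step left them, time stands still between calls to the robot, and variables do not carry over. Pictures are saved under pics/ and viewed, on a budget of 10 in all, crops included, one or two more only if the job needs it, and the job is handed in when it is done.

Besides the shell and the picture viewer there is one more tool, called after "Call:" by a JSON object that holds its "name" and its "arguments". arm_command: Moves the arm, as the interface text tells. Its arguments: {"type":"object","properties":{"motion":{"type":"array","items":{"type":"array"}},"newtons":{"type":"number"}},"required":["motion"]}

```bash
mkdir -p pics; python3 - <<'E'
from station import arm
import cv2
s=arm.get_state();print(s)
for n in("scene","top"):
    print(arm.camera_info(n))
    cv2.imwrite(f"pics/{n}0.png",arm.grab_frame(n)[:,:,::-1])
print(arm.camera_info("wrist"))
E
```

```text
{'t': 0.0, 'q': array([ 1.44906690e+00,  3.59393455e-01,  1.10441816e-02, -3.64611960e-04,
       -1.22406897e+00, -2.88085309e-01]), 'qd': array([ 4.94368161e-04, -3.69957430e-04,  8.36061542e-05, -1.66976002e-04,
        1.55193081e-03,  1.10075533e-03]), 'joint_efforts': array([-7.04717295e-04, -5.82710302e+01,  2.93055314e+01,  6.99729145e+00,
        7.01461133e-03, -1.67542430e-04]), 'eef_pos': array([0.26879254, 0.61867925, 0.2476094 ]), 'ee_rot': array([ 3.13994019e+00, -1.32230012e-04, -4.09938807e-01]), 'force': array([-0.12520712,  0.83173915,  0.3064003 ]), 'moment': array([-0.04102609, -0.00856952, -0.02646155]), 'width': 0.08769188832374507}
{'fov_y': 42.876870687535764, 'cx': 325.1916665200519, 'cy': 243.76401658409284, 'view': array([[ 0.9320273 ,  0.36231514,  0.00727037, -0.51253176],
       [ 0.28526535, -0.7211545 , -0.63131598, -0.09405193],
       [-0.22349227,  0.59047771, -0.77549164,  1.33615617],
       [ 0.        ,  0.        ,  0.        ,  1.        ]])}
{'fov_y': 54.136707823704526, 'cx': 324.038664072568, 'cy': 240.59027336737952, 'view': array([[ 0.01495239, -0.99978645, -0.01426487, -0.03386017],
       [-0.98825609, -0.01260714, -0.15228579,  0.56741019],
       [ 0.15207343,  0.01637438, -0.98823355,  0.78928356],
       [ 0.        ,  0.        ,  0.        ,  1.        ]])}
{'fov_y': 65.70646984690485, 'cx': 317.22399289009354, 'cy': 242.06571520736364, 'tool_from_camera': array([[-2.91277739e-04, -9.65804526e-01, -2.59271157e-01,
         7.06879179e-02],
       [ 9.99999747e-01, -1.13162891e-04, -7.01907743e-04,
        -8.00346874e-05],
       [ 6.48565801e-04, -2.59271296e-01,  9.65804315e-01,
        -1.36029263e-01],
       [ 0.00000000e+00,  0.00000000e+00,  0.00000000e+00,
         1.00000000e+00]])}
```

View pics/scene0.png

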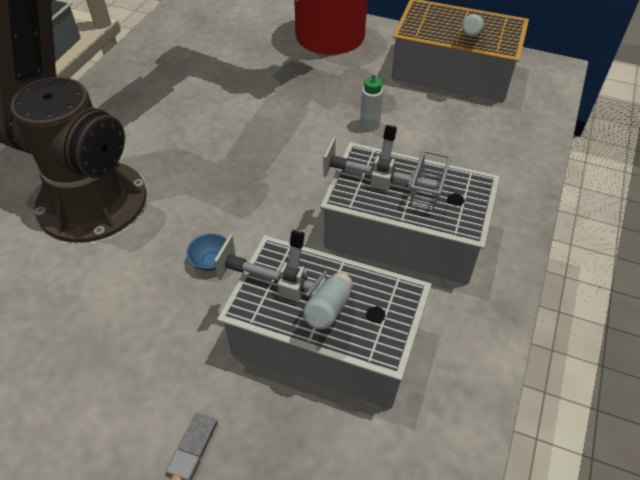

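View pics/top0.png

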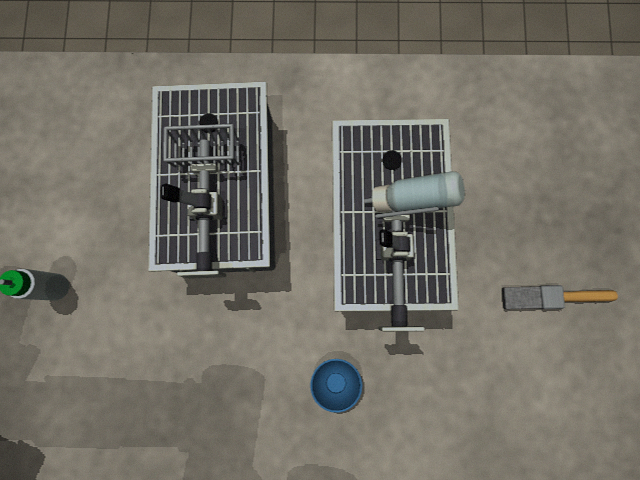

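The top view shows the bottle cage on the right: lid corners are about (333,121), (448,119), (457,309) and (335,310), pusher plate about (403,328), lever tip about (386,238). The hay-rack cage is on the left.

```bash
cat > h.py <<'E'
import numpy as np
from station import arm
from scipy.spatial.transform import Rotation as R
def ray(n,u,v):
    c=arm.camera_info(n);f=240/np.tan(np.radians(c['fov_y']/2));V=c['view']
    d=np.array([(u-c['cx'])/f,(v-c['cy'])/f,1]);return -V[:3,:3].T@V[:3,3],V[:3,:3].T@d
def onz(n,u,v,z):
    o,d=ray(n,u,v);return o+d*(z-o[2])/d[2]
def two(a,b):
    (o1,d1),(o2,d2)=ray("top",*a),ray("scene",*b)
    s=np.linalg.lstsq(np.c_[d1,-d2],o2-o1,rcond=None)[0]
    p,q=o1+d1*s[0],o2+d2*s[1];return (p+q)/2,np.linalg.norm(p-q)
E
python3 - <<'E'
from h import *
import cv2
np.set_printoptions(precision=4,suppress=True)
C=[onz("top",u,v,.134) for u,v in[(333,121),(448,119),(457,309.5),(335,310)]]
S=[onz("scene",u,v,.134) for u,v in[(265,241),(429,291),(405,365),(223,316)]]
for c in C+S:print(c)
for P in (C,):
    P=np.array(P);print('ctr',P.mean(0),'len',np.linalg.norm(P[0]-P[3]),np.linalg.norm(P[1]-P[2]),'wid',np.linalg.norm(P[0]-P[1]),np.linalg.norm(P[2]-P[3]))
    for a,b in((3,0),(2,1)):d=P[a]-P[b];print(np.degrees(np.arctan2(-d[1],-d[0])))
S=np.array(S);print(S.mean(0))
im=cv2.imread("pics/top0.png");cv2.imwrite("pics/c.png",np.hstack([cv2.resize(im[110:340,320:470],None,fx=2.6,fy=2.6),cv2.resize(cv2.imread("pics/scene0.png")[225:400,205:440],(400,598))]))
print('tip',two((386,238),(297,238)),'plateL',onz("top",382,329,.196),'R',onz("top",424,327.5,.196))
E
```

```text
[ 0.7526 -0.0392  0.134 ]
[ 0.7577 -0.2273  0.134 ]
[ 0.4494 -0.2333  0.134 ]
[ 0.4458 -0.046   0.134 ]
[ 0.4566 -0.0602  0.134 ]
[ 0.7588 -0.0578  0.134 ]
[ 0.7606 -0.2056  0.134 ]
[ 0.4595 -0.2289  0.134 ]
ctr [ 0.6014 -0.1365  0.134 ] len 0.3068241690074257 0.3083806353899942 wid 0.18813719476747537 0.18735607792773676
1.2659376818713977
1.1210901990630935
[ 0.6089 -0.1382  0.134 ]
tip (array([ 0.5431, -0.1124,  0.2389]), np.float64(0.0018075266062421312)) plateL [ 0.4201 -0.1116  0.196 ] R [ 0.4231 -0.1702  0.196 ]
```

View pics/c.png

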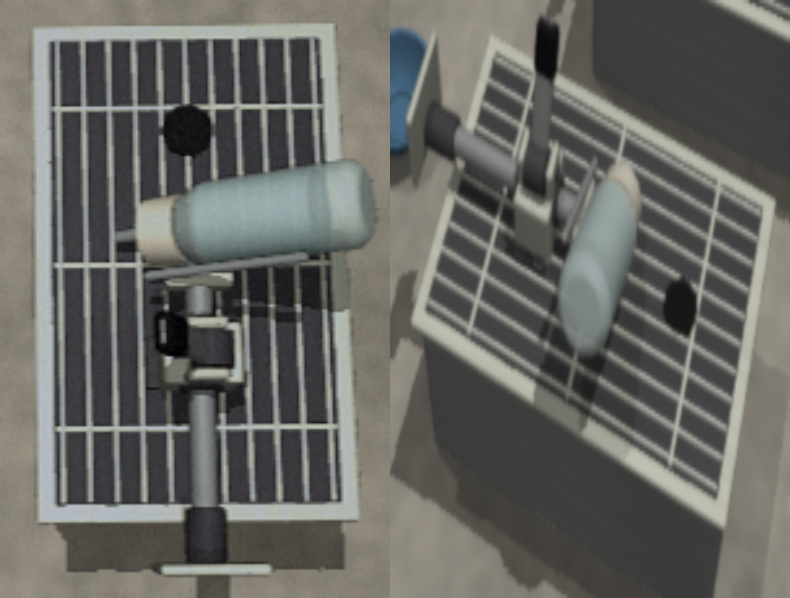

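Geometry agrees: the cage centre is about (0.602, -0.137), yaw about 1.2°. The lever tip and the plate centre fit that. I'll move high, over the plate.

Call:
{"name": "arm_command", "arguments": {"motion": [[[0,0,-28],[0,0,-6.2],0],[[0,0,-28],[0,0,-6.2],0],[[0,0,-28],[0,0,-6.2],0],[[0,0,-28],[0,0,-6.1],0],[[15,35,0],[0,0,0],0],[[15,35,0],[0,0,0],0],[[15,35,0],[0,0,0],0],[[15,35,0],[0,0,0],0],[[15,35,0],[0,0,0],0],[[15,35,0],[0,0,0],0],[[15,35,0],[0,0,0],0],[[15,35,0],[0,0,0],0],[[15,35,0],[0,0,0],0],[[15,35,0],[0,0,0],0],[[15,35,0],[0,0,0],0],[[15,35,0],[0,0,0],0]]}}

```text
t: 1.43
eef_pos: [0.458, 0.2011, 0.3605]
ee_rot: [-3.141, 0.0, 0.022]
force: [1.3, 0.7, 0.3]
width: 0.0006
```

Call:
{"name": "arm_command", "arguments": {"motion": [[[-6.5,34.2,0],[0,0,0],0],[[-6.5,34.2,0],[0,0,0],0],[[-6.5,34.2,0],[0,0,0],0],[[-6.5,34.2,0],[0,0,0],0],[[-6.5,34.2,0],[0,0,0],0],[[-6.5,34.2,0],[0,0,0],0],[[-6.5,34.2,0],[0,0,0],0],[[-6.5,34.2,0],[0,0,0],0],[[-6.5,34.2,0],[0,0,0],0],[[-6.5,34.2,0],[0,0,0],0],[[0,0,0],[0,0,0],0],[[0,0,0],[0,0,0],0]]}}

```text
t: 2.43
eef_pos: [0.3994, -0.1419, 0.3603]
ee_rot: [-3.141, 0.001, 0.017]
force: [0.3, 0.0, -0.8]
width: 0.0004
```

```bash
python3 - <<'E'
from h import *
import cv2
s=arm.get_state();print(s['t'],s['q'],s['eef_pos'],s['ee_rot'],s['force'],s['width'])
cv2.imwrite("pics/w1.png",arm.grab_frame("wrist")[:,:,::-1])
E
```

```text
2.4333 [ 1.28093547e-01 -1.31149198e-01 -3.02125200e-01 -1.82429818e-04
 -1.40035380e+00  1.45974016e+00] [ 0.39936747 -0.14188177  0.36027934] [-3.14147312e+00  5.50113881e-04  1.70064217e-02] [ 0.33567023  0.02472725 -0.77441943] 0.00038846892998352714
```

View pics/w1.png

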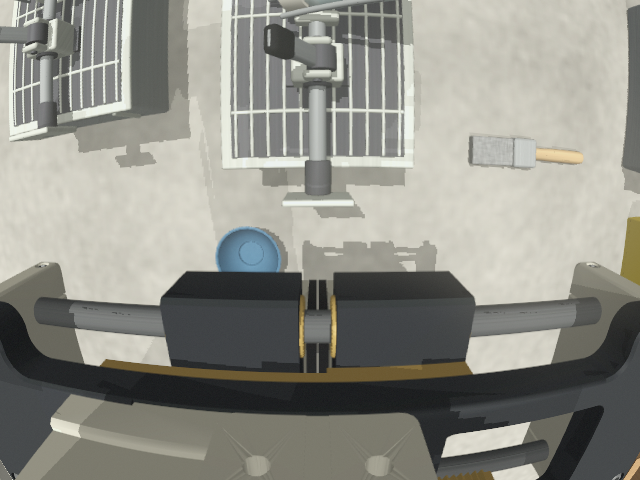

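The wrist view shows the plate (283–353, rows 195–206), the lid's near edge at row about 166, and the lever tip at (278,40). Casting rays from these.

```bash
cat >> h.py <<'E'
def wz(u,v,z,s=None):
    s=s or arm.get_state();c=arm.camera_info("wrist");f=240/np.tan(np.radians(c['fov_y']/2));T=c['tool_from_camera']
    a=np.array([u-c['cx'],v-c['cy']]);r=np.hypot(*a);t=r/f
    d=np.r_[a/r*np.sin(t),np.cos(t)];Q=R.from_euler('xyz',s['ee_rot']).as_matrix()
    d=Q@T[:3,:3]@d;o=s['eef_pos']+Q@T[:3,3];return o+d*(z-o[2])/d[2]
E
python3 - <<'E'
from h import *
np.set_printoptions(precision=4,suppress=True)
for n,u,v,z in[("plate L bottom",283,205,.196),("plate R",353,205,.196),("plate L top row",283,195,.196),("lidL",221,167,.134),("lidR",413,167,.134),("levertip",278,40,.248),("levertip hi",278,40,.255),("clamp centre",320,62,.193)]:print(n,wz(u,v,z))
for u,v in((382,331),(382,326),(391,160),(398,247)):print(u,v,onz("top",u,v,.196 if v>300 else .134))
E
```

```text
plate L bottom [ 0.4207 -0.1125  0.196 ]
plate R [ 0.4218 -0.1699  0.196 ]
plate L top row [ 0.429  -0.1125  0.196 ]
lidL [ 0.4484 -0.0446  0.134 ]
lidR [ 0.4519 -0.2349  0.134 ]
levertip [ 0.5422 -0.1123  0.248 ]
levertip hi [ 0.5402 -0.1131  0.255 ]
clamp centre [ 0.5389 -0.1406  0.193 ]
382 331 [ 0.4173 -0.1116  0.196 ]
382 326 [ 0.4242 -0.1116  0.196 ]
391 160 [ 0.687  -0.1338  0.134 ]
398 247 [ 0.5452 -0.1438  0.134 ]
```

Call:
{"name": "arm_command", "arguments": {"motion": [[[0,0,0],[0,6,0],0],[[0,0,0],[0,6,0],0],[[-6.8,0,28.2],[0,0,0],0],[[-6.8,0,28.2],[0,0,0],0],[[-6.8,0,28.2],[0,0,0],0],[[-6.8,0,28.2],[0,0,0],0],[[-6.8,0,28.2],[0,0,0],0],[[-6.8,0,28.2],[0,0,0],0],[[0,0,0],[0,0,0],0],[[0,0,0],[0,0,0],0]]}}

```text
t: 3.32
eef_pos: [0.395, -0.1396, 0.1861]
ee_rot: [3.141, -0.206, 0.023]
force: [1.0, 0.6, 0.9]
width: 0.0004
```

Call:
{"name": "arm_command", "arguments": {"motion": [[[4.9,0,1.04],[0,0,0],0],[[4.9,0,1.04],[0,0,0],0],[[4.9,0,1.04],[0,0,0],0],[[4.9,0,1.04],[0,0,0],0],[[4.9,0,1.04],[0,0,0],0],[[4.9,0,1.04],[0,0,0],0],[[4.9,0,1.04],[0,0,0],0],[[4.9,0,1.04],[0,0,0],0]]}}

```text
t: 3.98
eef_pos: [0.436, -0.1397, 0.1867]
ee_rot: [3.141, -0.209, 0.021]
force: [-4.3, 0.3, 3.1]
width: 0.0002
```

Call:
{"name": "arm_command", "arguments": {"motion": [[[4.9,0,1.04],[0,0,0],0],[[4.9,0,1.04],[0,0,0],0],[[4.9,0,1.04],[0,0,0],0],[[4.9,0,1.04],[0,0,0],0],[[4.9,0,1.04],[0,0,0],0],[[0,0,0],[0,0,0],0]]}}

```text
t: 4.48
eef_pos: [0.4617, -0.1389, 0.1865]
ee_rot: [3.141, -0.21, 0.021]
force: [-0.0, -0.6, -0.4]
width: 0.0009
```

Call:
{"name": "arm_command", "arguments": {"motion": [[[2,0,0.4],[0,0,0],0],[[2,0,0.4],[0,0,0],0],[[2,0,0.4],[0,0,0],0],[[2,0,0.4],[0,0,0],0]]}}

```text
t: 4.82
eef_pos: [0.4684, -0.1388, 0.1865]
ee_rot: [-3.141, -0.209, 0.021]
force: [-4.0, 0.6, 1.3]
width: 0.0003
```

Call:
{"name": "arm_command", "arguments": {"motion": [[[1.5,0,0.3],[0,0,0],0],[[1.5,0,0.3],[0,0,0],0]]}}

```text
t: 4.98
eef_pos: [0.4716, -0.1387, 0.1865]
ee_rot: [-3.141, -0.209, 0.021]
force: [-2.4, 0.3, 0.4]
width: 0.0006
```

Call:
{"name": "arm_command", "arguments": {"motion": [[[1.5,0,0.3],[0,0,0],0],[[1.5,0,0.3],[0,0,0],0]]}}

```text
t: 5.15
eef_pos: [0.4739, -0.1387, 0.1864]
ee_rot: [-3.141, -0.207, 0.021]
force: [-13.6, 4.6, 10.3]
width: 0.0009
```

Call:
{"name": "arm_command", "arguments": {"motion": [[[1,0,0.2],[0,0,0],0],[[1,0,0.2],[0,0,0],0]]}}

```text
t: 5.32
eef_pos: [0.4741, -0.1388, 0.1863]
ee_rot: [-3.141, -0.204, 0.021]
force: [-22.1, 7.6, 17.5]
width: 0.0003
```

The wrist force rose sharply with the fingertip front at about 0.488, against 0.487 expected for home. I'll back off, rise, go above the +y side of the lever and check.

Call:
{"name": "arm_command", "arguments": {"motion": [[[-19.5,0,-4.1],[0,0,0],0],[[-19.5,0,-4.1],[0,0,0],0],[[7.5,0,-35.5],[0,0,0],0],[[7.5,0,-35.5],[0,0,0],0],[[7.5,0,-35.5],[0,0,0],0],[[7.5,0,-35.5],[0,0,0],0],[[0,0,0],[0,-6,0],0],[[0,0,0],[0,-6,0],0],[[0,-24,0],[0,0,0],0],[[0,-24,0],[0,0,0],0],[[0,-26,0],[0,0,0],0],[[27,0,0],[0,0,0],0],[[27,0,0],[0,0,0],0],[[27,0,0],[0,0,0],0],[[27,0,0],[0,0,0],0],[[0,0,0],[0,0,0],0],[[0,0,0],[0,0,0],0]]}}

```text
t: 6.73
eef_pos: [0.5449, -0.063, 0.3309]
ee_rot: [3.141, 0.0, 0.021]
force: [0.3, -0.0, -0.9]
width: 0.0005
```

```bash
python3 - <<'E'
from h import *
import cv2
s=arm.get_state();print(s['t'],s['eef_pos'],s['ee_rot'],s['force'])
a=arm.grab_frame("scene")[190:370,200:440,::-1];b=arm.grab_frame("top")[110:340,300:490,::-1]
cv2.imwrite("pics/c2.png",np.hstack([cv2.resize(a,(440,330)),cv2.resize(b,(273,330))]))
E
```

```text
6.7333 [ 0.54488823 -0.06299023  0.33094728] [3.14125169e+00 4.48394034e-04 2.11582631e-02] [ 0.28333204 -0.04546539 -0.90459419]
```

View pics/c2.png

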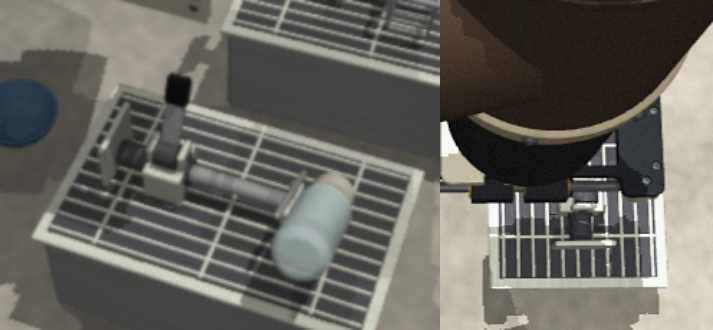

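The scene crop shows the tube home: plate close to the clamp, bottle out over the port. The lever is still open, tip at about (178,90) in the crop. I'll descend beside the lever and push it over.

Call:
{"name": "arm_command", "arguments": {"motion": [[[-1.5,0,29],[0,0,0],0],[[-1.5,0,29],[0,0,0],0],[[-1.5,0,29],[0,0,0],0],[[0,0,0],[0,0,0],0],[[0,5,0],[0,0,0],0],[[0,5,0],[0,0,0],0],[[0,5,0],[0,0,0],0],[[0,5,0],[0,0,0],0],[[0,5,0],[0,0,0],0]]}}

```text
t: 7.58
eef_pos: [0.5401, -0.0888, 0.2464]
ee_rot: [-3.141, -0.003, 0.021]
force: [-0.3, 1.8, 2.1]
width: 0.0003
```

Call:
{"name": "arm_command", "arguments": {"motion": [[[0,5,0],[0,0,0],0],[[0,5,0],[0,0,0],0],[[0,5,0],[0,0,0],0],[[0,5,0],[0,0,0],0]]}}

```text
t: 7.92
eef_pos: [0.5396, -0.1089, 0.2448]
ee_rot: [3.142, 0.0, 0.021]
force: [0.3, -0.1, -0.3]
width: 0.0007
```

Call:
{"name": "arm_command", "arguments": {"motion": [[[0,5,0],[0,0,0],0],[[0,5,0],[0,0,0],0],[[0,5,0],[0,0,0],0],[[0,5,0],[0,0,0],0],[[0,5,0],[0,0,0],0],[[0,5,0],[0,0,0],0]]}}

```text
t: 8.42
eef_pos: [0.5402, -0.1388, 0.2447]
ee_rot: [-3.142, 0.0, 0.021]
force: [-0.3, 1.1, -0.0]
width: 0.0003
```

Call:
{"name": "arm_command", "arguments": {"motion": [[[0,-5,-20],[0,0,0],0],[[0,0,-30],[0,0,0],0],[[0,0,-10],[0,0,0],0],[[0,23,0],[0,0,0],0],[[0,23,0],[0,0,0],0],[[0,23,0],[0,0,0],0],[[0,0,0],[0,0,0],0],[[0,0,0],[0,0,0],0]]}}

```text
t: 9.08
eef_pos: [0.5415, -0.2035, 0.3046]
ee_rot: [3.142, 0.0, 0.019]
force: [0.6, -0.0, 0.5]
width: 0.0004
```

```bash
python3 - <<'E'
from h import *
import cv2
s=arm.get_state();print(s['t'],s['eef_pos'],s['ee_rot'],s['force'])
a=arm.grab_frame("scene")[140:370,200:440,::-1];b=arm.grab_frame("wrist")[:,:,::-1]
cv2.imwrite("pics/c3.png",np.hstack([cv2.resize(a,(375,360)),cv2.resize(b,(425,360))]))
E
```

```text
9.0833 [ 0.54148466 -0.20347252  0.30460369] [3.14155988e+00 3.27884854e-04 1.93235286e-02] [ 0.58646553 -0.03108657  0.4783168 ]
```

View pics/c3.png

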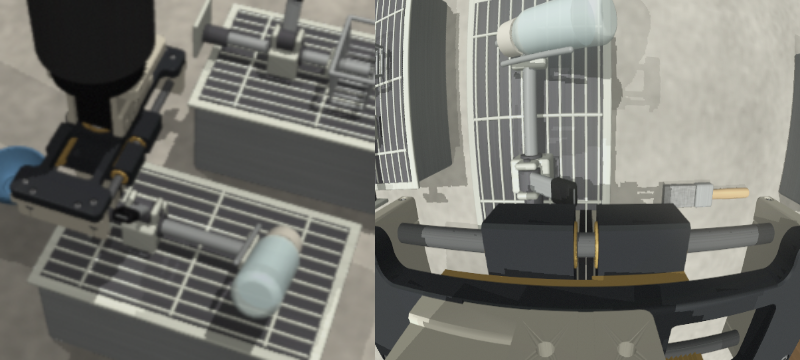

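The lever has fallen over centre to the -y side, with its tip just inside the fingers. I'll press down along its arc.

Call:
{"name": "arm_command", "arguments": {"motion": [[[0,-17.5,0],[0,0,0],0],[[0,0,15],[0,0,0],0],[[0,0,15],[0,0,0],0],[[0,2,5],[0,0,0],0],[[0,2,5],[0,0,0],0],[[0,2,5],[0,0,0],0],[[0,2,3.5],[0,0,0],0],[[0,2,3.5],[0,0,0],0],[[0,2,3.5],[0,0,0],0]]}}

```text
t: 9.93
eef_pos: [0.5422, -0.1981, 0.2504]
ee_rot: [3.14, -0.002, 0.021]
force: [-1.3, -5.6, 5.1]
width: 0.0004
```

Call:
{"name": "arm_command", "arguments": {"motion": [[[0,2,3.5],[0,0,0],0],[[0,2,3.5],[0,0,0],0],[[0,2,3.5],[0,0,0],0],[[0,1,3],[0,0,0],0]]}}

```text
t: 10.27
eef_pos: [0.5419, -0.2044, 0.236]
ee_rot: [-3.142, -0.001, 0.021]
force: [0.8, -1.6, 1.3]
width: 0.0004
```

Call:
{"name": "arm_command", "arguments": {"motion": [[[0,0.5,3],[0,0,0],0],[[0,0.5,3],[0,0,0],0],[[0,0.5,3],[0,0,0],0]]}}

```text
t: 10.52
eef_pos: [0.5416, -0.205, 0.2263]
ee_rot: [-3.141, 0.0, 0.021]
force: [-0.1, 0.1, 0.4]
width: 0.0004
```

Call:
{"name": "arm_command", "arguments": {"motion": [[[0,0,2],[0,0,0],0],[[0,0,2],[0,0,0],0]]}}

```text
t: 10.68
eef_pos: [0.5418, -0.2052, 0.2229]
ee_rot: [3.141, 0.0, 0.022]
force: [-3.6, 2.1, 13.3]
width: 0.0003
```

Call:
{"name": "arm_command", "arguments": {"motion": [[[0,0,1],[0,0,0],0],[[0,0,0],[0,0,0],0]]}}

```text
t: 10.85
eef_pos: [0.5418, -0.2052, 0.223]
ee_rot: [3.141, -0.001, 0.022]
force: [-3.8, 2.8, 8.8]
width: 0.0006
```

Call:
{"name": "arm_command", "arguments": {"motion": [[[0,0,-20],[0,0,0],0],[[0,0,-35],[0,0,0],0],[[0,0,-35],[0,0,0],0],[[0,0,-30],[0,0,0],0],[[-35,0,0],[0,0,0],0],[[-35,0,0],[0,0,0],0],[[-35,0,0],[0,0,0],0],[[0,0,0],[0,0,0],0],[[0,0,0],[0,0,0],0]]}}

```text
t: 11.6
eef_pos: [0.4354, -0.2074, 0.3428]
ee_rot: [-3.141, -0.002, 0.021]
force: [0.5, -0.2, 0.2]
width: 0.0004
```

```bash
python3 - <<'E'
from h import *
import cv2
s=arm.get_state();print(s['t'],s['eef_pos'],s['ee_rot'],s['force'])
a=arm.grab_frame("scene")[110:370,200:500,::-1];b=arm.grab_frame("wrist")[:,:,::-1]
cv2.imwrite("pics/w4.png",b)
cv2.imwrite("pics/c4.png",np.hstack([cv2.resize(a,(415,360)),cv2.resize(b[0:290,160:470],(385,360))]))
E
```

```text
11.6 [ 0.43541082 -0.20740918  0.34278668] [-3.14149721e+00 -2.39059261e-03  2.11714639e-02] [ 0.48829877 -0.2272805   0.2436247 ]
```

View pics/c4.png

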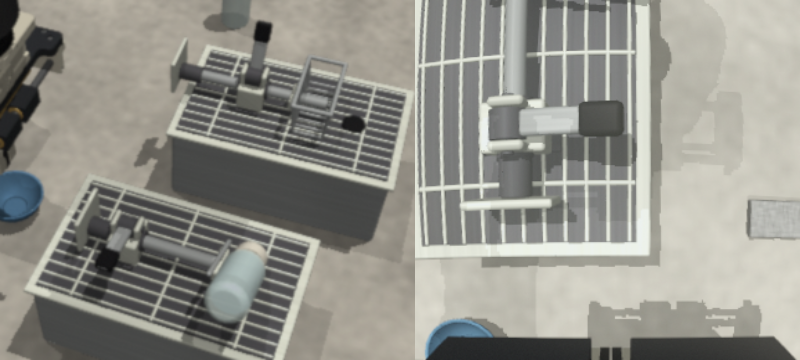

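The scene crop shows the bottle lever lying flat towards -y over the lid and the rack lever still upright and open. The wrist view has the lever tip end at about (328,95) and the plate's near edge at row about 167. One numeric check, then I hand in if it passes.

```bash
python3 - <<'E'
from h import *
t=wz(327.5,95,.198);p=wz(234,168,.196);print('tip',t,'(expect y~-.213)','plate',p,'(expect x~.487)')
if abs(t[1]+.213)<.008 and abs(p[0]-.487)<.008: print(arm.job_done())
E
```

```text
tip [ 0.54561937 -0.21289609  0.198     ] (expect y~-.213) plate [ 0.48963237 -0.14250806  0.196     ] (expect x~.487)
the job is handed in; nothing more can be done
None
```

The job is done and handed in at about 11.6 s. On the bottle cage I pushed the tube to its stop with the lever still open. I then tipped that lever over the top and pressed it down until it was fully shut. The arm was clear of everything at hand-in.

- **Tube home:** the wrist force rose to about 22 N along the push at the stop. Afterwards the camera put the plate's near face at x = 0.490, where 0.487 is expected, so it agrees within about 3 mm.
- **Lever shut:** the fingertips met a firm stop of about 13 N at z ≈ 0.201, where about 0.202 is expected. After I lifted away, the lever stayed down, with its tip end at y = -0.213, exactly as expected.
- **Other cage:** its lever was never touched and is still open in the last picture.

No check failed. The bottle tube appeared to start about 13 mm in rather than fully drawn out, which made no difference.

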